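Call a guest and present the pot with the spoon

ROBOT

A 6-joint arm with a two-finger parallel gripper is mounted at the origin on the work surface. World frame = base frame: x ahead of the robot, y to its left, z up, the work surface at z = 0. Lengths are in mm, angles in rad, forces in N, time in s.
With the tool pointing down it reaches from about 375 to 825 mm from the base axis. Payload 5.5 kg.
Tool frame: the origin (TCP) lies at the very end of the fingers, on their centre line; the grasp point (between the pads) lies 19 mm behind it; z points along the fingers, y is the line along which they close (so a half turn about z gives the same grasp; the last joint's range is limited). The gripper opens to 85 mm and grips with 20 to 120 N. Pads are 22 mm wide; open, the fingers measure 114 mm over their backs; the gripper's body (76 mm by 85 mm) begins 54 mm behind the grasp point. The pads swing forward as they close: fully open they stand 13 mm farther back than shut.
Start: joints at [-1.329, 0.314, -0.047, 1.21, 0, 1.571], TCP at [143.667, -582.541, 231.299] pointing down, gripper open.
Joint ranges: [-2.67, 2.67], [-0.69, 1.73], [-1.03, 1.25], [-2.08, 2.16], [-1.42, 1.45], [-3.14, 3.14]. Speed limits (rad/s): [2.39, 2.39, 3.01, 3.14, 3.14, 3.14].

INTERFACE

Orientations are given as a unit quaternion [w, x, y, z].
In Python, from bench import ctrl gives the robot as it stands. The module is installed in compiled form; this text tells all that it offers.
- The arm moves only by the tool apply_moves, never from a script. Its argument "plan" is a list of rows, each a list of 7 numbers: the turn, a rotation vector about the tool's x, y, z in units of pi rad (1.0 is pi rad), then the shift along the tool's x, y, z in units of 400 mm (1.0 is 400 mm), then the opening, from -1 (shut) to 1 (fully open). A call has 1 to 5 rows; each row is the pose to reach, as a shift and turn from the pose commanded when the call began, along the tool's axes at that moment, turning the shorter way round; what a row does not reach only later rows make up. A row lasts 1/8 s, in which the tool goes at most 62.5 mm and 10.7 degrees, less where a joint would pass 70% of its speed; a pose out of reach is approached as far as the arm can. A call with a number of a shift or a turn outside -1 to 1 is refused whole. A call with a gripper value outside its range is refused whole. The fingers move at their own pace and stop on an object; the grip force is fixed at half the most. Time passes only in rows, so rows that repeat a pose let the fingers close. It gives the time, the measured TCP pose, the force, the opening and the grip force at its end, in the units of the state.
- ctrl.get_obs(): the state, without advancing time (a new reading comes with each control period).
- ctrl.snapshot(name): name is "side" or "top" or "wrist"; returns a dict with "pixels" (420x560x3 uint8, red, green, blue), "intrinsics" (3x3 intrinsics, pixels), "R" (3x3) and "t" (3): a world point X has camera coordinates R X + t. Camera axes: x right, y down, z forward; pixel columns grow to the right and rows downward; lengths in mm; the calibration is good to about 2 mm. A picture is of the moment at which its call begins. There is no depth.
- ctrl.hand_in(): hands the job in; it is judged then, once.
The state is a dict: "clock": time; "q": joint angles; "joint_vel": joint speeds; "effort": joint torques, N m; "tool_pos": TCP position; "ee_rot": TCP orientation; "ft_force": force on the tool from outside, world axes, zero at the start; "wrist_torque": the same for the moment, N m; "opening": opening from 0.0 (shut) to 1.0 (fully open); "finger_force": force on a finger pad.
Only numpy, scipy, OpenCV 4.12 (cv2) and the standard library are available. Lean on these libraries where they do the work, as an engineer would, in place of code of your own. Each camera call takes 0.05 s, during which the arm holds its last target. There are 200 camera calls.

TASK

Ring the counter bell by pushing its plunger all the way down and letting it come back up, so that a guest comes to the counter. Then turn the condiment carousel by its centre knob until the pot with the spoon stands in the middle of the splash guard's opening, and hold the turntable still there: finish with the knob still gripped in the fingers, not let go. Do not push on the jars, the deck or the guard, keep the jars standing in their places, and leave everything else on the counter where it is.

Things in the scene. Friction and masses are not known exactly. Their poses are not given: they have to be found in the camera images.
- carousel: fixed foot of the condiment carousel: round steel plate 292 mm across with a curved sheet-metal splash guard (3 mm thick, outer radius 143 mm, edged along its top and both ends with a black rubber bead 8 mm thick, top 104 mm above the counter) round it, open over 100 degrees on one side, the guests' side. Origin: on the counter, on the turning axis. Its +x axis points horizontally from the axis out through the middle of the opening, z up
- turntable (a joint): angle of the turntable in rad, 0 at the start of every episode, grows counterclockwise seen from above; turns endlessly either way, light bearing (about 0.02 N m friction), stays where it is left
- deck: the turntable's round steel deck, 260 mm across, upper face 26 mm above the counter, with five wire rings (14 mm above the deck) 72 degrees apart, their centres 85 mm from the axis, each holding one jar loosely; a 14 mm thick centre post stands on it and carries the knob. Origin: on the axis at counter height; turns with the turntable
- knob: round bamboo knob on top of the centre post, upright cylinder 40 mm across and 34 mm high, higher than all the jars; turns with the turntable. Origin: centre of its underside, 165 mm above the counter, on the axis; z up
- knob_grip (a point): point on the turning axis inside the knob, 19 mm above its underside (184 mm above the counter), where to grip it from above with any yaw
- spoon_pot: white ceramic condiment pot, round, 62 mm across, 60 mm high, domed white lid with a ball knob (top 89 mm above its foot); the only one with a spoon: a bamboo spoon handle (7 mm thick, 13 mm wide flat end) stands out of a dark notch in the lid, leaning outward to 50 mm from the pot's axis, its end 121 mm above the foot. Stands in one of the five rings. Origin: centre of its underside, z up; the spoon is on its +x side. It may stand turned any way
- plain_pot_a: white ceramic condiment pot, round, 62 mm across, 60 mm high, domed white lid with a ball knob (top 89 mm above its foot), no spoon; in another ring. Origin: centre of its underside, z up
- plain_pot_b: white ceramic condiment pot, round, 62 mm across, 60 mm high, domed white lid with a ball knob (top 89 mm above its foot), no spoon; in another ring. Origin: centre of its underside, z up
- shaker: steel shaker, 62 mm across, 92 mm high, flat perforated top; in another ring. Origin: centre of its underside, z up
- screw_jar: amber glass jar with a flat steel screw lid, 60 mm across, 78 mm high; in another ring. Origin: centre of its underside, z up
- bell: counter bell fixed to the counter: black foot 86 mm across, steel dome 82 mm across, top of the dome's nut 52 mm above the counter. Origin: centre of its foot on the counter
- bell_plunger (a joint): travel of the bell's plunger in m: 0 up, 0.007 fully down at its stop; a spring pushes it back (about 1.3 N at the top, 4.2 N at the stop)
- bell_head (a point): centre of the upper face of the bell's round plunger head (17 mm across), 65 mm above the counter when up, on the bell's axis; goes down with the plunger
- skewer_rest: bystander: notched white ceramic bar, 30 x 120 x 22 mm, near the bell. Origin: centre of its underside, long side along its y
- sauce_dish: bystander: small white ceramic dish, 80 mm across, 22 mm high, near the bell. Origin: centre of its underside
- tongs: bystander: stainless tongs lying flat, 250 x 60 x 18 mm, along its x. Origin: on the counter near its middle
- basting_brush: bystander: black silicone basting brush lying flat in the drip tray, 240 x 36 x 14 mm, along its x. Origin: under its handle
- drip_tray: bystander: aluminium drip tray, 300 x 160 x 22 mm, 3 mm thick, the brush lies in it. Origin: centre of its underside
- steel_cup: bystander: steel cup, 72 mm across, 75 mm high. Origin: centre of its underside
Mind the look-alikes: they are no part of the job. What is shaped like the bell but blue is not meant.

How it is judged (in metres and radians):
On the way, in this order (a step that is already met when the one before it is completed fails the run):
1. the bell's plunger is pushed down to its stop (value of joint bell_plunger above 0.006 m), for 0.05 s.
2. the bell's plunger has come back up (value of joint bell_plunger below 0.001 m), for 0.05 s.
3. the knob is gripped, the pot with the spoon is in the middle of the opening and the turntable is still (y of spoon_pot in the frame of carousel between -0.014 and 0.014 m and x of spoon_pot in the frame of carousel above 0.06 m and contact force between the fingers and knob above 4 N and velocity of joint turntable between -0.05 and 0.05 rad/s), for 0.3 s.
At the end, for the whole second after the job is handed in: The fingers grip the knob (over 4 N), the turntable is still (under 0.05 rad/s), the spoon pot stands within 14 mm sideways of the middle of the guard's opening, all five jars are upright (0.15 rad) in their rings (under 8 mm above the deck), and the bell plunger is up (all of step 3 and angle between each of spoon_pot, plain_pot_a, plain_pot_b, shaker, screw_jar's own z axis and vertical below 0.15 rad and height (world z) of each of spoon_pot, plain_pot_a, plain_pot_b, shaker, screw_jar below 0.034 m and value of joint bell_plunger below 0.001 m); the arm keeps its last pose, push and grip.
It fails at once if a jar is tipped over or lifted out of its ring (angle between any of spoon_pot, plain_pot_a, plain_pot_b, shaker, screw_jar's own z axis and vertical above 0.35 rad or height (world z) of any of spoon_pot, plain_pot_a, plain_pot_b, shaker, screw_jar above 0.041 m).
It fails at once if a jar, the deck or the splash guard is pushed (over 3 N) instead of the knob (contact force between any of the arm, the fingers and spoon_pot above 3 N or contact force between any of the arm, the fingers and plain_pot_a above 3 N or contact force between any of the arm, the fingers and plain_pot_b above 3 N or contact force between any of the arm, the fingers and shaker above 3 N or contact force between any of the arm, the fingers and screw_jar above 3 N or contact force between any of the arm, the fingers and deck above 3 N or contact force between any of the arm, the fingers and carousel above 3 N).
It fails at once if another thing on the counter is moved by more than 3 cm (distance of any of skewer_rest, sauce_dish, tongs, basting_brush, drip_tray, steel_cup from where it was at the start of the episode above 0.03 m).
It also fails if it takes over 61 s, if anything falls off the work surface, if the arm or the gripper's body presses on something with over 40 N, if the wrist force passes 120 N, or if a joint passes its speed limit or range.

## Working session

There is one attempt and no reset: what is moved stays moved. The work goes in short steps, Python scripts to look and compute and a tool call to move; the robot and the scene stay as the last step left them, time stands still between calls to the robot, and variables do not carry over. Pictures are saved under pics/ and viewed, at most 10 in all, crops included, and the job is handed in when it is done.

Besides the shell and the picture viewer there is one more tool, called as name(argument=value, ...) on one line, values as JSON. apply_moves: Moves the arm, as the interface text tells. Shifts and turns lie within -1 to 1; 1 stands for 400 mm of shift or pi rad of turn. Its arguments: {"type":"object","properties":{"plan":{"type":"array"}},"required":["plan"]}

```bash
mkdir -p pics; cat > h.py <<'E'
import numpy as np, cv2
from bench import ctrl
def snap(n,f):
    s=ctrl.snapshot(n); cv2.imwrite(f'pics/{f}.png',s['pixels'][:,:,::-1]); np.savez(f'pics/{f}.npz',**s); return s
def load(f): return np.load(f'pics/{f}.npz')
def ray(s,u,v,z):
    R=s['R'];t=s['t'];c=-R.T@t; d=R.T@np.linalg.inv(s['intrinsics'])@np.array([u,v,1.]); return c+d*(z-c[2])/d[2]
def proj(s,X):
    p=s['intrinsics']@(s['R']@np.array(X,float)+s['t']); return p[:2]/p[2]
E
python3 - <<'E'
from h import *
for n in ('top','side'):
    s=snap(n,n+'1'); print(n,-s['R'].T@s['t'],s['R'][2])
print(ctrl.get_obs())
E
```

```text
top [ 487.68737538  -11.34440193 1446.30067382] [ 0.068749   -0.00683369 -0.99761058]
side [ 227.81661597  930.46961877 1179.52612521] [ 0.25849211 -0.63223442 -0.73038447]
{'clock': 0.1, 'q': array([-1.32900364e+00,  3.14174035e-01, -4.79529670e-02,  1.21019441e+00,
       -1.82782414e-05,  1.57078831e+00]), 'joint_vel': array([ 0.00030845, -0.00112281,  0.00169971, -0.00050768,  0.00130518,
        0.00174746]), 'effort': array([ 7.12103410e-04, -5.40767205e+01,  3.40540874e+01,  1.11590809e-02,
        3.24403561e-05, -1.65396239e-05]), 'tool_pos': array([ 143.53934144, -582.05732355,  230.52100008]), 'ee_rot': array([-7.55872659e-04,  9.92700161e-01,  1.20606008e-01, -1.01033308e-04]), 'ft_force': array([ 0.46227258, -0.40720235, -1.11563837]), 'wrist_torque': array([-0.00068447,  0.00975548, -0.01423191]), 'finger_force': 0.0, 'opening': 0.9942855936669999}
```

View pics/top1.png

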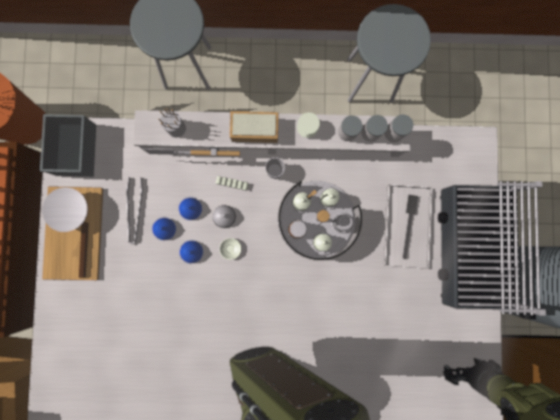

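View pics/side1.png

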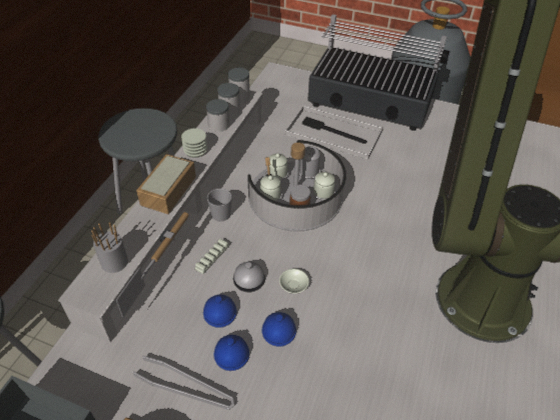

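The top view shows the silver bell at about (223,216), with three blue look-alikes left of it. The carousel is at about (321,220) with its knob near (323,215). The spoon seems to be at the pot near (303,200). I'll enlarge the carousel area.

```bash
python3 - <<'E'
from h import *
a=cv2.imread('pics/top1.png')[165:270,265:380]; b=cv2.imread('pics/side1.png')[135:235,240:355]
f=lambda i:cv2.resize(i,(400*1,int(i.shape[0]*400/i.shape[1])),interpolation=cv2.INTER_CUBIC)
a,b=f(a),f(b); h=min(len(a),len(b)); cv2.imwrite('pics/crop1.png',np.hstack([a[:h],b[:h]]))
s=load('top1'); 
print('bell',ray(s,223,216,60),'knob',ray(s,323,215,199), ray(s,321,220,104))
s=load('side1'); print('bell',ray(s,249,270,60),'knob',ray(s,298,149,199))
E
```

```text
bell [586.74539829 166.72907721  60.        ] knob [ 586.46947268 -170.15090749  199.        ] [ 576.62725004 -175.56548922  104.        ]
bell [584.44530495 186.07538567  60.        ] knob [ 581.97031191 -157.44460996  199.        ]
```

View pics/crop1.png

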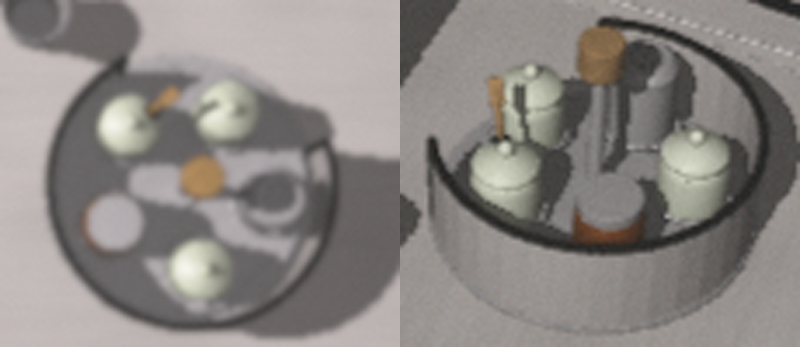

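```bash
cat >> h.py <<'E'
from scipy.spatial.transform import Rotation as Ro
def pose():
    o=ctrl.get_obs(); q=o['ee_rot']; return o,Ro.from_quat([q[1],q[2],q[3],q[0]])
def go(p,yaw=None):
    "row for goal; yaw = world angle of tool x, tool down"
    o,R=pose()
    if yaw is None:
        x=R.as_matrix()[:,0]; yaw=np.arctan2(x[1],x[0])
    c,s=np.cos(yaw),np.sin(yaw); G=Ro.from_matrix([[c,s,0],[s,-c,0],[0,0,-1]])
    print('row',np.round(np.r_[(R.inv()*G).as_rotvec()/np.pi, R.inv().apply(np.array(p)-o['tool_pos'])/400],4),'yaw',yaw)
E
python3 - <<'E'
from h import *
s=ctrl.snapshot('wrist'); o,R=pose(); c=-s['R'].T@s['t']
print('cam in tool',R.inv().apply(c-o['tool_pos']),'axis',R.inv().apply(s['R'][2]),s['intrinsics'])
t=load('top1'); k=115/400
for n,u,v,z in(('endL',125,62,104),('endR',322,142,104),('knob',203,177,199),('pot1',128,125,95),('pot2',225,110,95),('pot3',200,268,95),('screw',113,223,104),('shk',275,195,118),('spoon',176,93,147)):
    print(n,ray(t,265+u*k,165+v*k,z))
go([480,-190,380])
E
```

```text
cam in tool [  79.09840985   -1.55066696 -143.11096178] axis [-3.11675682e-01  8.69201674e-05  9.50188540e-01] [[353.09928402   0.         285.08332531]
 [  0.         353.09928402 210.79236839]
 [  0.           0.           1.        ]]
endL [ 703.98288468 -104.65612828  104.        ]
endR [ 628.12188373 -301.15278398  104.        ]
knob [ 583.64941215 -171.34227276  199.        ]
pot1 [ 642.13497705 -109.23955686   95.        ]
pot2 [ 659.18350042 -205.91227812   95.        ]
pot3 [ 501.20859896 -182.73002937   95.        ]
screw [543.70028178 -95.26180374 104.        ]
shk [ 573.65993392 -252.38345197  118.        ]
spoon [ 668.04443104 -151.13765814  147.        ]
row [-4.0000e-04  0.0000e+00 -0.0000e+00  1.0514e+00 -7.5090e-01 -3.7240e-01] yaw 0.2418410493951988
```

apply_moves(plan=[[0,0,0,0.5,-0.4,-0.25,-1],[0,0,0,0.95,-0.75,-0.25,-1],[0,0,0,0.95,-0.75,-0.25,-1],[0,0,0,0.95,-0.75,-0.25,-1],[0,0,0,0.95,-0.75,-0.25,-1]])

```text
clock: 0.78
tool_pos: [331.0, -340.5, 298.9]
ee_rot: [-0.0, 0.993, 0.12, 0.0]
ft_force: [1.7, 0.1, -0.1]
opening: 0.001
finger_force: 0.0
```

```bash
python3 - <<'E'
from h import *
o,R=pose(); print(o['tool_pos'],o['clock']); go([560,-170,330])
E
```

```text
[ 331.02209579 -340.50894827  298.92125436] 0.775
row [ 0.000e+00 -1.000e-04 -0.000e+00  6.578e-01 -2.771e-01 -7.760e-02] yaw 0.2414120888885554
```

apply_moves(plan=[[0,0,0,0.65,-0.28,-0.08,-1],[0,0,0,0.65,-0.28,-0.08,-1],[0,0,0,0.65,-0.28,-0.08,-1],[0,0,0,0.65,-0.28,-0.08,-1],[0,0,0,0.65,-0.28,-0.08,-1]])

```text
clock: 1.4
tool_pos: [557.8, -169.0, 330.4]
ee_rot: [-0.0, 0.993, 0.122, -0.0]
ft_force: [0.0, -0.4, -0.0]
opening: -0.002
finger_force: 0.0
```

```bash
python3 - <<'E'
from h import *
o,R=pose(); print(o['tool_pos'],o['clock']); s=snap('wrist','w1')
p=np.array(s['pixels']); cv2.imwrite('pics/w1b.png',cv2.resize(p[:,:,::-1],(800,600),interpolation=cv2.INTER_CUBIC))
E
```

```text
[ 557.81033325 -168.97995326  330.39313225] 1.4
```

View pics/w1b.png

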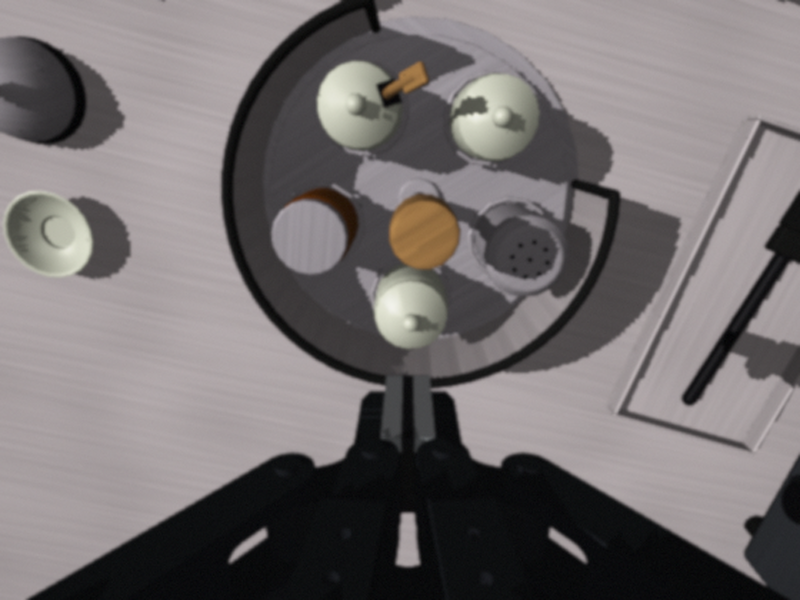

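```bash
python3 - <<'E'
from h import *
s=load('w1'); P={}
for n,u,v,z in(('knob',424,232,199),('endL',367,5,102),('endR',613,195,102),('pot1',356,103,110),('pot2',503,117,110),('pot3',411,322,110),('screw',310,238,104),('shk',518,252,118)):
    P[n]=ray(s,.7*u,.7*v,z)[:2]; d=P[n]-P['knob']
    print(n,P[n],np.linalg.norm(d),np.degrees(np.arctan2(d[1],d[0])))
# guard outer top circle: dark pixels near top, fit
im=s['pixels'].astype(int).max(2)
pts=[]
for a in np.radians(np.arange(75,275,5)):
    best=None
    for r in np.arange(155,125,-.5):
        X=[P['knob'][0]+r*np.cos(a),P['knob'][1]+r*np.sin(a),102]; u=proj(s,X)
        i,j=int(round(u[1])),int(round(u[0]))
        if 0<=i<420 and 0<=j<560 and im[i,j]<70: pts.append([X[0],X[1],r]); break
pts=np.array(pts); x,y=pts[:,0],pts[:,1]
c=np.linalg.lstsq(np.c_[2*x,2*y,np.ones(len(x))],x*x+y*y,rcond=None)[0]
print('circle',c[:2],np.sqrt(c[2]+c[0]**2+c[1]**2),len(x))
t=load('top1'); print('bell',ray(t,223,216,60))
go([555,160,330])
E
```

```text
knob [ 587.75499994 -169.49989679] 0.0 0.0
endL [ 706.19742603 -103.45637906] 135.61104134094876 29.14404527403125
endR [ 630.71865747 -303.08953633] 140.3284278384274 -72.17173127514037
pot1 [ 646.11441284 -109.93700307] 83.38800502646826 45.58472378867534
pot2 [ 661.60415711 -208.43618577] 83.48492447543924 -27.80002756954546
pot3 [ 502.81338496 -184.20847458] 86.20568551829857 -170.1760204512826
screw [546.87981045 -95.97198188] 84.12571180756551 119.07029070160476
shk [ 576.41647425 -244.92401914] 76.27162248471038 -98.5492691653462
circle [ 585.23495088 -171.2545901 ] 144.77740939693692 39
bell [586.74539829 166.72907721  60.        ]
row [-5.000e-04 -7.000e-04  0.000e+00  1.865e-01 -7.963e-01  2.300e-03] yaw 0.24601355178611345
```

apply_moves(plan=[[0,0,0,0.18,-0.8,0.0,-1],[0,0,0,0.18,-0.8,0.0,-1],[0,0,0,0.18,-0.8,0.0,-1],[0,0,0,0.18,-0.8,0.0,-1],[0,0,0,0.18,-0.8,0.0,-1]])

```text
clock: 2.08
tool_pos: [549.5, 140.3, 330.5]
ee_rot: [-0.001, 0.992, 0.124, -0.0]
ft_force: [0.4, -0.1, -0.1]
opening: 0.0
finger_force: 0.0
```

apply_moves(plan=[[0,0,0,0,0,0.35,-1],[0,0,0,0,0,0.35,-1],[0,0,0,0,0,0.35,-1],[0,0,0,0,0,0.35,-1]])

```text
clock: 2.58
tool_pos: [549.9, 138.5, 190.9]
ee_rot: [-0.001, 0.992, 0.123, -0.001]
ft_force: [0.0, -0.2, 0.2]
opening: -0.0
finger_force: 0.0
```

```bash
python3 - <<'E'
from h import *
o,R=pose(); print(o['tool_pos'],o['clock']); s=snap('wrist','w2')
cv2.imwrite('pics/w2b.png',cv2.resize(s['pixels'][:,:,::-1],(800,600),interpolation=cv2.INTER_CUBIC))
E
```

```text
[549.88811855 138.51205601 190.92286494] 2.575
```

View pics/w2b.png

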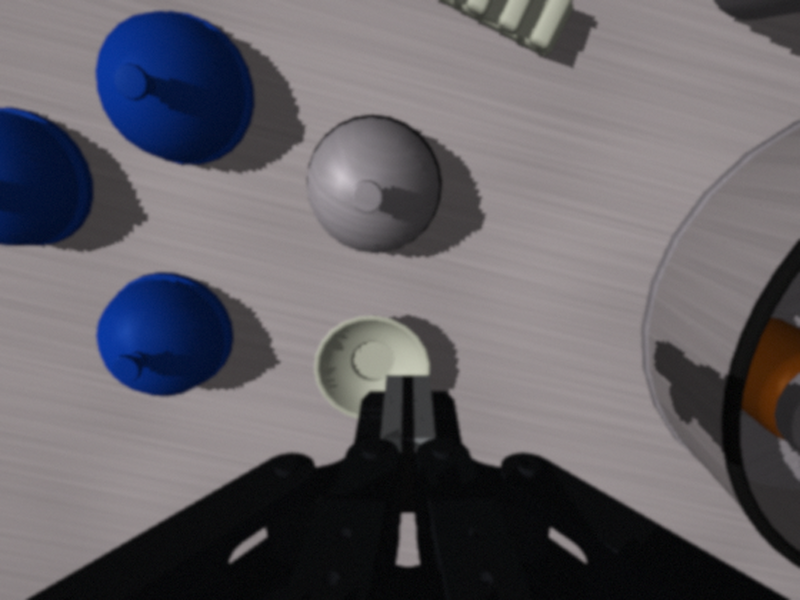

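The silver bell is seen from close by, with the plunger head at about (369,192) in this 800x600 picture. The blue bells are to its left and the dish is below it.

```bash
python3 - <<'E'
from h import *
s=load('w2'); b=ray(s,.7*369,.7*192,65); print(b); go([b[0],b[1],100])
print(ray(s,.7*374,.7*183,20))
E
```

```text
[593.93320209 172.01375564  65.        ]
row [-0.0008 -0.0006  0.      0.1236 -0.054   0.2316] yaw 0.24571108410542583
[594.48563783 172.44573174  20.        ]
```

apply_moves(plan=[[0,0,0,0.1236,-0.054,0.0,-1],[0,0,0,0.1236,-0.054,0.23,-1],[0,0,0,0.1236,-0.054,0.23,-1],[0,0,0,0.1236,-0.054,0.23,-1],[0,0,0,0.1236,-0.054,0.23,-1]])

```text
clock: 3.25
tool_pos: [597.4, 163.5, 101.9]
ee_rot: [-0.006, 0.991, 0.131, 0.002]
ft_force: [1.3, -0.6, 0.3]
opening: -0.004
finger_force: 0.0
```

apply_moves(plan=[[0,0,0,0,0,0,-1]])

```text
clock: 3.38
tool_pos: [597.1, 163.5, 101.6]
ee_rot: [-0.006, 0.991, 0.131, 0.002]
ft_force: [0.4, 0.2, 0.6]
opening: 0.001
finger_force: 0.0
```

```bash
python3 - <<'E'
from h import *
o,R=pose(); print(o['q'].round(3)); go([594,172,101],0.25)
go([594,172,101])
E
```

```text
[ 0.262  0.423 -0.196  0.948  0.011  3.141]
row [-0.0034 -0.0014  0.0038 -0.0019 -0.0225  0.0017] yaw 0.25
row [-0.0034 -0.0014  0.     -0.0019 -0.0225  0.0017] yaw 0.2620237564587678
```

apply_moves(plan=[[-0.0034,-0.0014,-0.16,-0.002,-0.0225,0,-1],[-0.0034,-0.0014,-0.16,-0.002,-0.0225,0,-1],[-0.0034,-0.0014,-0.16,-0.002,-0.0225,0,-1],[-0.0034,-0.0014,-0.16,-0.002,-0.0225,0,-1]])

```text
clock: 3.88
tool_pos: [592.9, 171.9, 100.4]
ee_rot: [0.0, 0.928, 0.373, 0.0]
ft_force: [-0.1, -0.1, 0.6]
opening: 0.001
finger_force: 0.0
```

```bash
python3 - <<'E'
from h import *
o,R=pose(); print(o['q'].round(3),o['tool_pos']); go([594,172,62]); s=snap('wrist','w3'); print(proj(s,[594,172,65])/.7)
cv2.imwrite('pics/w3b.png',cv2.resize(s['pixels'][:,:,::-1],(800,600),interpolation=cv2.INTER_CUBIC))
E
```

```text
[ 2.830e-01  4.240e-01 -1.980e-01  9.490e-01 -1.000e-03  2.661e+00] [592.87441451 171.90077161 100.37806213]
row [ 0.0003 -0.0001 -0.      0.0022  0.0017  0.0959] yaw 0.7635841857813479
[413.4401933  351.66182614]
```

View pics/w3b.png

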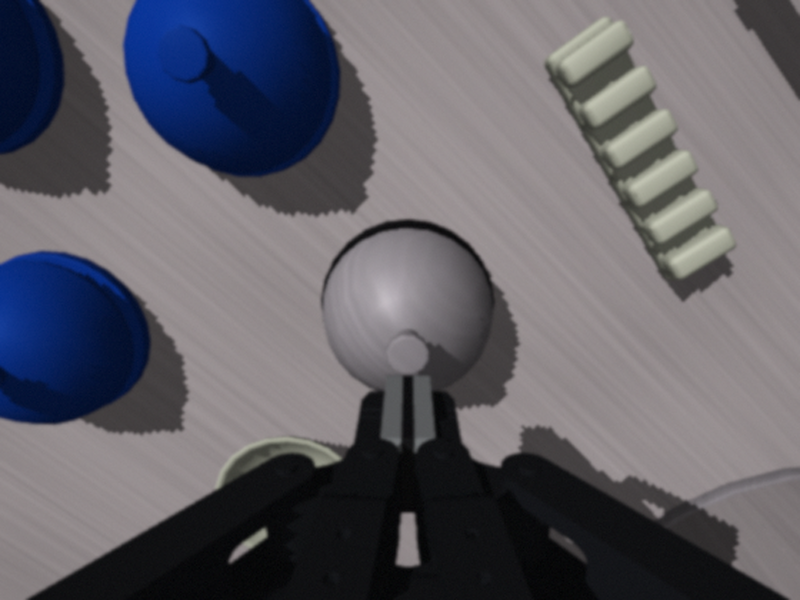

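The plunger head is at (408,352), about 2 mm from my prediction, just ahead of the fingertips. Next I'll push it down.

apply_moves(plan=[[0,0,0,0.002,0,0.07,-1],[0,0,0,0.002,0,0.09,-1],[0,0,0,0.002,0,0.1,-1],[0,0,0,0.002,0,0.108,-1],[0,0,0,0.002,0,0.108,-1]])

```text
clock: 4.55
tool_pos: [592.3, 172.0, 57.9]
ee_rot: [0.0, 0.928, 0.373, -0.001]
ft_force: [-7.6, -1.9, 13.8]
opening: 0.001
finger_force: 7.2
```

apply_moves(plan=[[0,0,0,0,0,0,-1],[0,0,0,0,0,-0.03,-1],[0,0,0,0,0,-0.4,-1],[0,0,0,0,0,-0.5,-1],[0,0,0,0,0,-0.5,-1]])

```text
clock: 5.18
tool_pos: [592.9, 172.4, 258.0]
ee_rot: [0.0, 0.928, 0.373, -0.0]
ft_force: [0.6, 0.2, -0.1]
opening: 0.0
finger_force: 0.0
```

apply_moves(plan=[[0,0,0,0,0,0,1],[0,0,0,0,0,0,1]])

```text
clock: 5.42
tool_pos: [593.0, 172.4, 255.4]
ee_rot: [0.0, 0.928, 0.373, -0.0]
ft_force: [-0.5, -0.2, -0.4]
opening: 0.417
finger_force: 0.0
```

```bash
python3 - <<'E'
from h import *
o,R=pose(); print(o['q'].round(3),o['tool_pos']); go([587,-170.5,258],1.75)
E
```

```text
[ 2.830e-01  3.400e-01  4.500e-02  1.276e+00 -1.000e-03  2.660e+00] [592.98374558 172.40643735 255.44589366]
row [-0.000e+00  3.000e-04 -3.136e-01 -6.043e-01  6.082e-01 -5.700e-03] yaw 1.75
```

apply_moves(plan=[[0,0,-0.3136,-0.6043,0.6082,0,1],[0,0,-0.3136,-0.6043,0.6082,0,1],[0,0,-0.3136,-0.6043,0.6082,0,1],[0,0,-0.3136,-0.6043,0.6082,0,1],[0,0,-0.3136,-0.6043,0.6082,0,1]])

```text
clock: 6.05
tool_pos: [586.7, -124.5, 253.3]
ee_rot: [-0.002, 0.676, 0.737, -0.002]
ft_force: [0.6, -0.0, -0.9]
opening: 0.998
finger_force: 0.0
```

apply_moves(plan=[[0,0,0,0,0,0,1],[0,0,0,0,0,0,1]])

```text
clock: 6.3
tool_pos: [587.1, -122.8, 253.8]
ee_rot: [-0.001, 0.679, 0.734, -0.001]
ft_force: [1.0, -0.0, 0.3]
opening: 1.002
finger_force: 0.0
```

```bash
python3 - <<'E'
from h import *
go([587,-170.5,258],1.75)
o,R=pose(); print(o['q'].round(3),o['tool_pos'],o['opening']); s=snap('wrist','w4'); print(proj(s,[587,-170.5,199])/.7)
cv2.imwrite('pics/w4b.png',cv2.resize(s['pixels'][:,:,::-1],(800,600),interpolation=cv2.INTER_CUBIC))
hsv=cv2.cvtColor(s['pixels'],cv2.COLOR_RGB2HSV); m=cv2.inRange(hsv,(8,90,90),(25,255,255))
n,l,st,c=cv2.connectedComponentsWithStats(m); print([(st[i],c[i]/.7) for i in range(1,n) if st[i][4]>100])
E
```

```text
row [-1.300e-03 -1.000e-04 -3.220e-02 -1.189e-01 -9.700e-03 -1.050e-02] yaw 1.75
[-2.060e-01  3.100e-01 -1.000e-03  1.264e+00 -1.000e-03  1.287e+00] [ 587.14917543 -122.78772214  253.79953035] 1.0019306257308684
[401.66342609 435.33452815]
[(array([223, 118,  51,  27, 221], dtype=int32), array([360.49773756, 178.70717518])), (array([365, 203,  35,  50, 624], dtype=int32), array([546.73076923, 329.95192308])), (array([ 251,  257,   59,   72, 3385], dtype=int32), array([400.08651614, 418.75079131]))]
```

View pics/w4b.png

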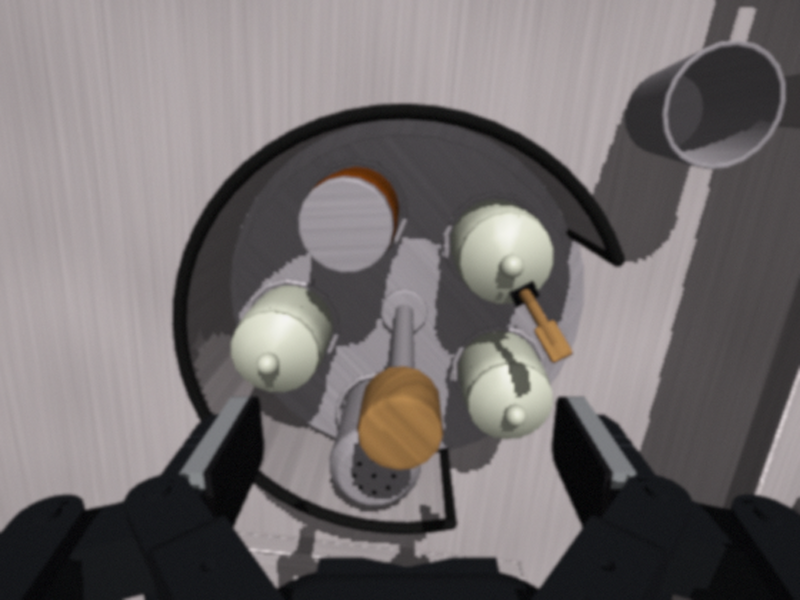

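The knob's top face is centred at about (401,428), between the open fingers. The spoon pot at (505,255) is still in its ring.

```bash
python3 - <<'E'
from h import *
s=load('w4'); k=ray(s,401*.7,429*.7,199); print(k)
eL=ray(s,617*.7,260*.7,102);eR=ray(s,452*.7,524*.7,102);p=ray(s,511*.7,266*.7,110)
for e in(eL,eR,p): d=(e-k)[:2]; print(np.linalg.norm(d),np.degrees(np.arctan2(d[1],d[0])))
go([587,k[1],253],1.75)
E
```

```text
[ 586.45532003 -167.24112106  199.        ]
139.26202549792026 27.70873020869963
144.1690817828543 -71.6006354843984
82.55850490319702 44.57527178051215
row [-1.100e-03 -1.000e-04 -3.180e-02 -1.125e-01 -9.900e-03  2.900e-03] yaw 1.75
```

apply_moves(plan=[[-0.001,0,-0.032,-0.115,-0.01,0.0,1],[-0.001,0,-0.032,-0.115,-0.01,0.05,1],[-0.001,0,-0.032,-0.115,-0.01,0.1,1],[-0.001,0,-0.032,-0.115,-0.01,0.1,1]])

```text
clock: 6.85
tool_pos: [586.5, -167.2, 213.6]
ee_rot: [-0.001, 0.64, 0.768, -0.0]
ft_force: [0.1, -0.3, -0.2]
opening: 0.998
finger_force: 0.0
```

```bash
python3 - <<'E'
from h import *
go([587,-168.5,166],1.75)
E
```

```text
row [-0.0006 -0.0003  0.0009 -0.0034  0.0008  0.1189] yaw 1.75
```

apply_moves(plan=[[0,0,0,-0.003,0.001,0.06,1],[0,0,0,-0.003,0.001,0.118,1],[0,0,0,-0.003,0.001,0.118,1],[0,0,0,-0.003,0.001,0.118,1]])

```text
clock: 7.35
tool_pos: [589.1, -169.8, 169.7]
ee_rot: [0.002, 0.64, 0.768, 0.001]
ft_force: [-0.0, 0.8, -0.3]
opening: 0.999
finger_force: 0.0
```

apply_moves(plan=[[0,0,0,0,0,0,-0.3],[0,0,0,0,0,0,-1],[0,0,0,0,0,0,-1],[0,0,0,0,0,0,-1],[0,0,0,0,0,0,-1]])

```text
clock: 7.98
tool_pos: [587.1, -170.8, 169.3]
ee_rot: [0.001, 0.641, 0.768, -0.001]
ft_force: [-5.9, -0.1, 8.5]
opening: 0.45
finger_force: 61.3
```

apply_moves(plan=[[0,0,0.03,0,0,0,-1],[0,0,0.07,0,0,0,-1],[0,0,0.11,0,0,0,-1],[0,0,0.15,0,0,0,-1],[0,0,0.18,0,0,0,-1]])

```text
clock: 8.6
tool_pos: [587.4, -170.8, 169.3]
ee_rot: [0.001, 0.83, 0.557, -0.0]
ft_force: [-4.5, -0.8, 6.4]
opening: 0.457
finger_force: 61.2
```

apply_moves(plan=[[0,0,0.04,0,0,0,-1],[0,0,0.08,0,0,0,-1],[0,0,0.12,0,0,0,-1],[0,0,0.16,0,0,0,-1],[0,0,0.18,0,0,0,-1]])

```text
clock: 9.22
tool_pos: [587.6, -171.0, 169.3]
ee_rot: [0.001, 0.953, 0.304, 0.0]
ft_force: [-3.9, -2.1, 6.5]
opening: 0.452
finger_force: 61.2
```

apply_moves(plan=[[0,0,0.012,0,0,0,-1],[0,0,0.012,0,0,0,-1],[0,0,0.012,0,0,0,-1],[0,0,0.012,0,0,0,-1]])

```text
clock: 9.72
tool_pos: [587.6, -170.9, 169.3]
ee_rot: [0.001, 0.958, 0.287, 0.0]
ft_force: [-5.0, -0.9, 6.2]
opening: 0.45
finger_force: 61.2
```

```bash
python3 - <<'E'
from h import *
go([587,-169,169]); s=snap('wrist','w5'); snap('top','t5')
a=cv2.resize(s['pixels'][:,:,::-1],(800,600),interpolation=cv2.INTER_CUBIC); cv2.imwrite('pics/w5b.png',a)
b=cv2.imread('pics/t5.png')[165:270,265:380]; cv2.imwrite('pics/t5b.png',cv2.resize(b,(400,365),interpolation=cv2.INTER_CUBIC))
E
```

```text
row [ 0.0007  0.      0.      0.0014 -0.0049  0.0007] yaw 0.5818572294790283
```

View pics/w5b.png

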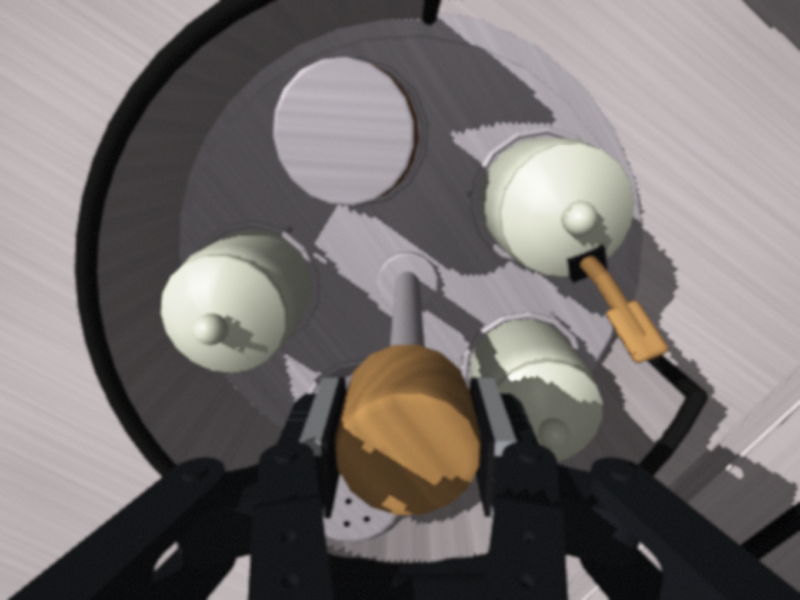

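The spoon pot's ball is now at (580,217), between the guard's ends at (430,15) and (703,395). I'll compute its angle.

```bash
python3 - <<'E'
from h import *
s=load('w5'); k=np.array([587,-169.5,0])
for u,v,z in((580,217,110),(700,394,102)):
    d=(ray(s,u*.7,v*.7,z)-k)[:2]; a=np.arctan2(d[1],d[0]); print(np.linalg.norm(d),np.degrees(a), 'lateral vs -22:',np.linalg.norm(d)*np.sin(a+np.radians(21.9)))
E
```

```text
84.48981460327435 -21.741329779604026 lateral vs -22: 0.23397884596136892
141.68476331465433 -71.19605200041835 lateral vs -22: -107.40971737634734
```

```bash
python3 -c "
from bench import ctrl
print(ctrl.hand_in())"
```

```text
the job is handed in; nothing more can be done
None
```

I pushed the silver bell's plunger to its stop (13.8 N, tip at 57.9 mm) and let it up. I then turned the carousel about 67° clockwise and handed in at about 9.8 s with the knob still gripped at 61 N; my last wrist picture put the spoon pot about 0.2 mm from the middle of the opening, and the hand-in returned no verdict.

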